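Preset the torque screwdriver to 6

TASK

The blue torque screwdriver clamped in the sloping rack still has to be set for the enclosure's screws: pull its black scale cap straight out until it stops, so that it unlocks and shows the red band, turn the cap until the 6 clicks onto the red index line, then push it fully home again so that it is locked on 6, and let go. Leave everything else on the bench where it is.

Things in the scene. Friction and masses are not known exactly. Their poses are not given: they have to be found in the camera images.
- rack: Beech screwdriver rack, fixed: 150 mm deep (x -25 to 125 mm), 220 mm wide (y), 93 mm high at its back. Origin on the bench 25 mm behind its front edge, +z up, -x the side its sloping face looks to (roughly at the robot). The face slopes 30 degrees; three screwdrivers in a row stand square to it, 70 mm apart, so they lean 30 degrees from vertical, handle ends to the rack's -x side.
- driver: The middle one, a torque screwdriver: blue grip, 36 mm across at its top, a scale cap on its upper end. Origin on its axis at the grip's top end, where the cap's lower edge sits when home; z out along its axis (30 degrees from vertical), x through the index line. Held by a boss with a thumbscrew: cannot turn or lift out. The neighbours (red, yellow, fixed) end 38 mm or more lower along the axis.
- cap_grip (a point): Point to grip on the scale cap: on the axis, 23 mm above the cap's lower edge, 11 mm below its flat free end, about 0.2 m above the bench. Moves with the cap. z runs out of the cap's end along the axis; x and y turn with the cap. From its lower edge the cap has a white skirt, 37 mm across, 12 mm long, with black numbers 1 to 10, then a black ribbed grip, 40 mm across, 22 mm long. Nothing above it.
- index_mark (a point): Upper end of the red index line on the aluminium ring at the top of the handle, right under the cap's skirt, 18.5 mm from the axis, on the upper side of the leaning driver. Fixed to the handle, axes as driver. The number above this line is the setting.
- scale_cap (a joint): Turn of the cap in rad: 0 is number 1 on the index line, each number one click of 24 degrees (0.4189 rad), the 6 at 2.094; stops just past 1 and 10. Grows with the numbers as the cap turns clockwise, seen looking down on its end. Starts clicked in at 1, 2, 3 or 4. Cap out: a spring ball pulls it to the nearest click, about 0.12 N m turns it on. Cap home: locked, 4 degrees of play each way.
- cap_lock (a joint): How far the cap is pulled out along the driver's axis, in m: 0 home (locked), 0.008 fully out at its stop, with a red band bared under the skirt. It can be turned once 3 mm out. It slides with about 4 N of friction and stays where it is left. Starts at 0.
- bit_strip: Orange strip of screwdriver bits, 24 x 100 x 34 mm, loose, in front of the rack. Origin under its middle. Leave alone.
- caliper: Steel caliper with a black reading head, 190 mm long, 12 mm high, loose, left of the rack. Origin on the bench near its head. Leave alone.
- solder_reel: Reel of solder, 60 mm across, 40 mm high, loose, right of the rack. Origin under its middle. Leave alone.
- enclosure: Grey electronics enclosure with a dark lid and four screws, 120 x 85 x 46 mm, loose, to the robot's right. Origin under its middle. Leave alone.
- multimeter: Yellow and black multimeter lying on its back, 175 x 85 x 47 mm, loose, to the robot's left. Origin under its middle. Leave alone.
- mug: Blue mug, 80 mm across, 95 mm high, loose, at the robot's left. Origin under its middle. Leave alone.
- cutters: Side cutters with red handles, 125 mm long, 15 mm high, loose, at the robot's right. Origin under the middle. Leave alone.

How it is judged:
On the way, in this order (a step that is already met when the one before it is completed fails the run):
1. the scale cap is pulled out (unlocked, at least 6 mm) (value of joint cap_lock above 0.006 m), for 0.1 s.
2. the 6 is on the index line (within 7 degrees) (value of joint scale_cap between 1.97 and 2.22 rad), for 0.2 s.
At the end, for the whole second after the job is handed in: The scale cap is clicked in on 6 (within 6 degrees), pushed home to less than 1.8 mm and at rest (value of joint scale_cap between 1.99 and 2.2 rad and value of joint cap_lock below 0.0018 m and not (velocity of joint scale_cap above 0.1 rad/s) and not (velocity of joint scale_cap below -0.1 rad/s) and velocity of joint cap_lock below 0.005 m/s); the robot touches nothing.
It fails at once if a bystander on the bench is shifted by more than 30 mm (distance of any of bit_strip, caliper, solder_reel, enclosure, multimeter, mug, cutters from where it was at the start of the episode above 0.03 m).
It also fails if it takes over 48 s, if anything falls off the work surface, if the arm or the gripper's body presses on something with over 40 N, if the wrist force passes 120 N, or if a joint passes its speed limit or range.

ROBOT

A 6-joint arm with a two-finger parallel gripper is mounted at the origin on the work surface. World frame = base frame: x ahead of the robot, y to its left, z up, the work surface at z = 0. Lengths are in m, angles in rad, forces in N, time in s.
With the tool pointing down it reaches from about 0.325 to 0.775 m from the base axis. Payload 5.5 kg.
Tool frame: the origin (TCP) lies on the mounting face of the last link; the fingertips stand 173 mm ahead of it and the grasp point (between the pads) lies 155 mm ahead of it (arm.hold_point_z is the distance from the TCP to the grasp point, in m); z points along the fingers, y is the line along which they close (so a half turn about z gives the same grasp; the last joint's range is limited). The gripper opens to 85 mm and grips with 20 to 120 N. Pads are 22 mm wide; open, the fingers measure 114 mm over their backs; the gripper's body (76 mm by 85 mm) begins 54 mm behind the grasp point. The pads swing forward as they close: fully open they stand 13 mm farther back than shut.
Start: joints at [1.151, 0.091, 1.231, -0, 1.82, -0.057], TCP at [0.213, 0.561, 0.405] pointing down, gripper open.
Joint ranges: [-2.87, 2.87], [-0.86, 2.18], [0.17, 2.46], [-1.51, 4.65], [0.06, 2.69], [-2.65, 2.65]. Speed limits (rad/s): [2.57, 2.57, 3.01, 3.14, 3.14, 3.14].

INTERFACE

Orientations are given as [roll, pitch, yaw] about the fixed x, y, z axes, in that order (R = Rz(yaw) Ry(pitch) Rx(roll)).
In Python, from workcell import arm gives the robot as it stands.
- The arm moves only by the tool arm_command, never from a script. Its arguments are lists of equal length, an entry for each row: "xyz": the shift along the tool's x, y, z normalised to -1 to 1, where 1 is 60 cm, a list of three; "dr": the turn, a rotation vector about the tool's x, y, z normalised to -1 to 1, where 1 is 360 degrees, a list of three; "jaw": the opening, from 0 (shut) to 1 (fully open). In form: {"xyz": [[x, y, z], ...], "dr": [[ax, ay, az], ...], "jaw": [jaw, ...]}. A call has 1 to 12 rows; each row is the pose to reach, as a shift and turn from the pose commanded when the call began, along the tool's axes at that moment, turning the shorter way round; what a row does not reach only later rows make up. A row lasts 1/10 s, in which the tool goes at most 50 mm and 8.59 degrees, less where a joint would pass 70% of its speed; a pose out of reach is approached as far as the arm can. A call with a number of a shift or a turn outside -1 to 1 is refused whole. A call with a gripper value outside its range is refused whole. The fingers move at their own pace and stop on an object; the grip force is fixed at half the most. Time passes only in rows, so rows that repeat a pose let the fingers close. It gives the time, the measured TCP pose, the force, the opening and the grip force at its end, in the units of the state.
- arm.get_obs(): the state, without advancing time (a new reading comes with each control period).
- arm.read_camera(name): name is "scene" or "top" or "wrist"; returns a dict with "image" (400x640x3 uint8, blue, green, red), "K" (3x3 intrinsics, pixels), "k1" (the pictures are not rectified: a ray, as slopes to the right and down, at radius r is drawn at 1 + k1 r^2 times it, then the intrinsics apply), "camera_from_world" (4x4, takes a point from world to camera coordinates). Camera axes: x right, y down, z forward; pixel columns grow to the right and rows downward; lengths in m; the calibration is good to about 2 mm. A picture is of the moment at which its call begins. There is no depth.
- arm.job_done(): hands the job in; it is judged then, once.
The state is a dict: "clock": time; "qpos": joint angles; "qvel": joint speeds; "joint_efforts": joint torques, N m; "tool_pos": TCP position; "ee_rot": TCP orientation; "force": force on the tool from outside, world axes, zero at the start; "wrist_torque": the same for the moment, N m; "width": opening from 0.0 (shut) to 1.0 (fully open); "finger_force": force on a finger pad.
Only numpy, scipy, OpenCV 4.12 (cv2) and the standard library are available. Lean on these libraries where they do the work, as an engineer would, in place of code of your own. Each camera call takes 0.05 s, during which the arm holds its last target. There are 200 camera calls.

## Working session

There is one attempt and no reset: what is moved stays moved. The work goes in short steps, Python scripts to look and compute and a tool call to move; the robot and the scene stay as the last step left them, time stands still between calls to the robot, and variables do not carry over. Pictures are saved under pics/ and viewed, at most 10 in all, crops included, and the job is handed in when it is done.

Besides the shell and the picture viewer there is one more tool, called after "Emit:" as name(argument=value, ...), one argument or row to a line, values as JSON. arm_command: Moves the arm, as the interface text tells. Its arguments: {"type":"object","properties":{"xyz":{"type":"array"},"dr":{"type":"array"},"jaw":{"type":"array"}},"required":["xyz","dr","jaw"]}

```bash
mkdir -p pics
cat > h.py <<'E'
import numpy as np, cv2, pickle
from workcell import arm
from scipy.spatial.transform import Rotation as R
def snap(n,tag):
    c=arm.read_camera(n); cv2.imwrite(f'pics/{tag}.png',c['image']); pickle.dump(c,open(f'pics/{tag}.pkl','wb')); return c
def load(tag): return pickle.load(open(f'pics/{tag}.pkl','rb'))
def ray(c,uv):
    K=c['K'];k=float(c['k1'])
    p=cv2.undistortPoints(np.array([[uv]],float),K,np.array([k,0,0,0,0.])).ravel()
    T=c['camera_from_world'];d=T[:3,:3].T@np.array([p[0],p[1],1]);o=-T[:3,:3].T@T[:3,3]
    return o,d/np.linalg.norm(d)
def proj(c,P):
    T=c['camera_from_world'];q=T[:3,:3]@np.array(P)+T[:3,3]
    return cv2.projectPoints(q.reshape(1,3),np.zeros(3),np.zeros(3),c['K'],np.array([float(c['k1']),0,0,0,0.]))[0].ravel()
def tri(rs):
    A=sum(np.eye(3)-np.outer(d,d) for o,d in rs);b=sum((np.eye(3)-np.outer(d,d))@o for o,d in rs)
    X=np.linalg.solve(A,b);return X,[np.linalg.norm((np.eye(3)-np.outer(d,d))@(X-o)) for o,d in rs]
E
python3 - <<'E'
from h import *
a=snap('scene','s0');b=snap('top','t0')
for c in(a,b):print(c['K'].tolist(),c['k1'],c['camera_from_world'].round(4).tolist())
cv2.imwrite('pics/st0.png',cv2.resize(np.vstack([a['image'],b['image']]),(480,600)))
print(arm.get_obs())
E
```

```text
[[397.48840902519396, 0.0, 323.0153877681117], [0.0, 397.48840902519396, 199.7455147273867], [0.0, 0.0, 1.0]] -0.046215602967437354 [[0.6242, 0.7812, -0.0025, -0.3748], [0.6431, -0.5157, -0.566, -0.3136], [-0.4435, 0.3517, -0.8244, 1.3508], [0.0, 0.0, 0.0, 1.0]]
[[479.6896830363452, 0.0, 320.16493417412886], [0.0, 479.6896830363452, 199.3120907968065], [0.0, 0.0, 1.0]] -0.026189931853665187 [[-0.0067, -1.0, -0.0049, 0.0248], [-0.9918, 0.0073, -0.1278, 0.5789], [0.1279, 0.0041, -0.9918, 1.6093], [0.0, 0.0, 0.0, 1.0]]
{'clock': 0.1, 'qpos': array([ 1.15131824e+00,  9.18042770e-02,  1.23174521e+00,  7.97495380e-06,
        1.81977153e+00, -5.66697279e-02]), 'qvel': array([ 0.0008985 , -0.00043832, -0.00195481,  0.00018255,  0.00247708,
       -0.00027522]), 'joint_efforts': array([ 1.93607862e-03, -4.60216427e+01, -4.19218934e+01, -1.92515945e-04,
        1.06306822e-02, -1.42714009e-05]), 'tool_pos': array([0.21295028, 0.5610071 , 0.4036627 ]), 'ee_rot': array([-3.13986750e+00, -1.05613626e-04,  2.77878616e+00]), 'force': array([0.88166867, 0.45377271, 0.83844453]), 'wrist_torque': array([-0.00870486,  0.00853564, -0.02117459]), 'finger_force': 0.0, 'width': 0.9997720930666352}
```

View pics/s0.png

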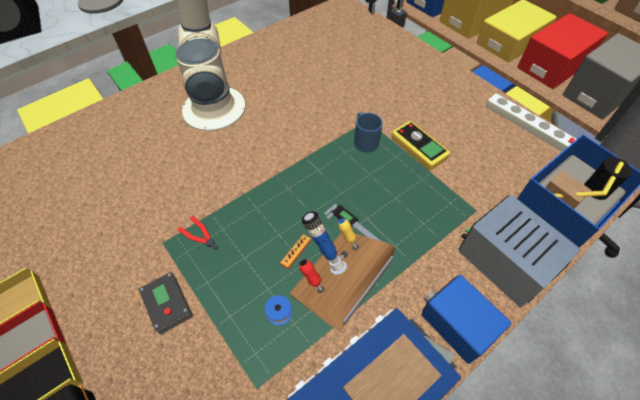

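View pics/t0.png

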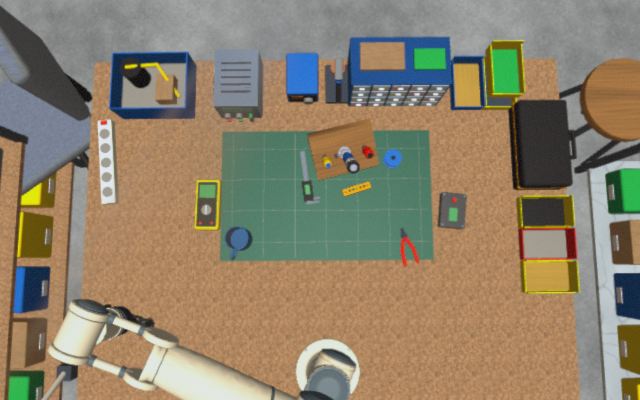

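The scene view shows the blue driver's cap near (311,217). In the top view the cap is near (351,166) and the rack spans about (307-382, 122-180). I'll enlarge both.

Run:
```python
from h import *
a=load('s0')['image'][200:290,280:370];b=load('t0')['image'][110:200,300:390]
f=lambda i:cv2.resize(i,(400,400),interpolation=cv2.INTER_CUBIC)
cv2.imwrite('pics/c0.png',np.hstack([f(a),f(b)]))
```

```text
(no output)
```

View pics/c0.png

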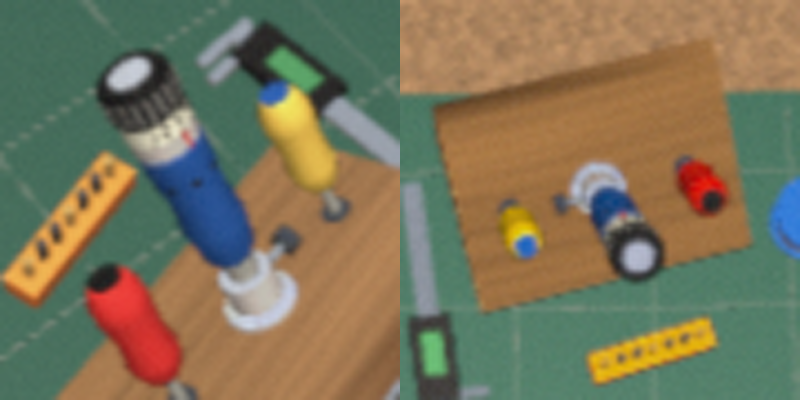

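The enlarged crops show the cap's grey end disc at scene (309.2,216.4) and top (353.6,167.6). The red index line is on the far upper side, and the rack's front edge runs from top (318,180) to (378.8,165).

Run:
```python
from h import *
s=load('s0');t=load('t0');k=400/90
def refine(c,box,f):
    pass
X,e=tri([ray(s,(280+130.5/k-.0,200+73/k)),ray(t,(300+238/k,110+256/k))]);print('disc',X,e)
def pl(c,uv,z):
    o,d=ray(c,uv);return o+d*(z-o[2])/d[2]
fl=pl(t,(300+80/k,110+311/k),.0064);fr=pl(t,(300+350/k,110+245/k),.0064)
bl=pl(t,(300+37/k,110+103/k),.093);br=pl(t,(300+315/k,110+40/k),.093)
for n,q in zip(('fl','fr','bl','br'),(fl,fr,bl,br)):print(n,q)
d1=fl-fr;d2=bl-br;print(np.linalg.norm(d1),np.linalg.norm(d2))
for d in(d1,d2):print('yaw',np.degrees(np.arctan2(-d[0],d[1])))
d=(bl+br-fl-fr);print('yaw',np.degrees(np.arctan2(d[1],d[0])))
```

```text
disc [ 0.65669921 -0.08351776  0.20409134] [np.float64(0.0009834027612572378), np.float64(0.0009834027612571738)]
fl [0.65166345 0.02801865 0.0064    ]
fr [ 0.70320413 -0.18670926  0.0064    ]
bl [0.7974018  0.05899484 0.093     ]
br [ 0.84514812 -0.15322677  0.093     ]
0.22082689345233003 0.2175263700437968
yaw 13.497240121170366
yaw 12.679472446766837
yaw 12.629220770639256
```

```bash
cat >> h.py <<'E'
yaw=np.radians(13.);TH=np.radians(30)
a=np.array([-np.sin(TH)*np.cos(yaw),-np.sin(TH)*np.sin(yaw),np.cos(TH)])
u=np.array([np.cos(TH)*np.cos(yaw),np.cos(TH)*np.sin(yaw),np.sin(TH)])
disc=np.array([.6567,-.0835,.2041]);grip=disc-.011*a
def Rt(ang): # tool orientation on axis; ang deg about tool z from y=u
    z=-a;y=u;return R.from_matrix(np.c_[np.cross(y,z),y,z])*R.from_euler('z',ang,degrees=True)
def delta(p,Rg,cmd=None):
    o=arm.get_obs();p0=o['tool_pos'];R0=R.from_euler('xyz',o['ee_rot'])
    if cmd: p0,R0=cmd
    print('xyz',(R0.inv().apply(p-p0)/.6).round(4),'dr',((R0.inv()*Rg).as_rotvec()/(2*np.pi)).round(4))
E
python3 - <<'E'
from h import *
w=snap('wrist','w0');o=arm.get_obs()
R0=R.from_euler('xyz',o['ee_rot']);T=w['camera_from_world'];Rc=T[:3,:3].T;pc=-Rc@T[:3,3]
print('cam pos tool',R0.inv().apply(pc-o['tool_pos']),'cam axes in tool\n',R0.as_matrix().T@Rc,w['K'][0,0])
for ang in(-60,-45,0):
  for off in(.12,.0): delta(grip+(.155+off)*a,Rt(ang))
E
```

```text
cam pos tool [0.07371392 0.00080025 0.03139247] cam axes in tool
 [[-7.31964273e-04 -9.58369871e-01 -2.85528728e-01]
 [ 9.99999619e-01 -5.65575977e-04 -6.65197574e-04]
 [ 4.76017124e-04 -2.85529106e-01  9.58369920e-01]] 320.47674599785955
xyz [-0.8898 -0.8642 -0.047 ] dr [-0.0443 -0.0708 -0.0102]
xyz [-0.9729 -0.8083  0.1261] dr [-0.0443 -0.0708 -0.0102]
xyz [-0.8898 -0.8642 -0.047 ] dr [-0.0532 -0.0645  0.0305]
xyz [-0.9729 -0.8083  0.1261] dr [-0.0532 -0.0645  0.0305]
xyz [-0.8898 -0.8642 -0.047 ] dr [-0.0767 -0.0407  0.1525]
xyz [-0.9729 -0.8083  0.1261] dr [-0.0767 -0.0407  0.1525]
```

Run:
```python
from h import *
xh=np.array([np.cos(yaw),np.sin(yaw),0]);z=np.array([0,0,-1.])
Rg=R.from_matrix(np.c_[xh,np.cross(z,xh),z])
delta(np.array([.669,-.08,.435]),Rg)
```

```text
xyz [-1.0897 -0.7291 -0.051 ] dr [-1.000e-04  3.000e-04  4.061e-01]
```

Emit:
arm_command(
  xyz=[
    [-0.98,-0.65,-0.05],
    [-0.98,-0.65,-0.05],
    [-0.98,-0.65,-0.05],
    [-0.98,-0.65,-0.05],
    [-0.98,-0.65,-0.05],
    [-0.98,-0.65,-0.05],
    [-0.98,-0.65,-0.05],
    [-0.98,-0.65,-0.05],
    [-0.98,-0.65,-0.05],
    [-0.98,-0.65,-0.05],
    [-0.98,-0.65,-0.05],
    [-0.98,-0.65,-0.05],
  ],
  dr=[
    [0,0,0.4],
    [0,0,0.4],
    [0,0,0.4],
    [0,0,0.4],
    [0,0,0.4],
    [0,0,0.4],
    [0,0,0.4],
    [0,0,0.4],
    [0,0,0.4],
    [0,0,0.4],
    [0,0,0.4],
    [0,0,0.4],
  ],
  jaw=[1,1,1,1,1,1,1,1,1,1,1,1],
)

```text
clock: 1.35
tool_pos: [0.5632, 0.0719, 0.43]
ee_rot: [-3.141, -0.0, 0.973]
force: [1.0, 1.1, 0.4]
width: 0.998
finger_force: 0.0
```

Run:
```python
from h import *
xh=np.array([np.cos(yaw),np.sin(yaw),0]);z=np.array([0,0,-1.])
Rg=R.from_matrix(np.c_[xh,np.cross(z,xh),z])
delta(np.array([.669,-.08,.435]),Rg);print(arm.get_obs()['qpos'],arm.get_obs()['tool_pos'])
```

```text
xyz [-0.1099  0.2883 -0.0084] dr [-0.      0.      0.1187]
[6.70743485e-02 1.06800940e-02 1.26894793e+00 1.78715295e-04
 1.86215180e+00 6.65419992e-01] [0.56320233 0.07193851 0.42998682]
```

Emit:
arm_command(
  xyz=[
    [-0.11,0.288,-0.008],
    [-0.11,0.288,-0.008],
    [-0.11,0.288,-0.008],
    [-0.11,0.288,-0.008],
    [-0.11,0.288,-0.008],
    [-0.11,0.288,-0.008],
    [-0.11,0.288,-0.008],
    [-0.11,0.288,-0.008],
  ],
  dr=[
    [0,0,0.119],
    [0,0,0.119],
    [0,0,0.119],
    [0,0,0.119],
    [0,0,0.119],
    [0,0,0.119],
    [0,0,0.119],
    [0,0,0.119],
  ],
  jaw=[1,1,1,1,1,1,1,1],
)

```text
clock: 2.15
tool_pos: [0.6686, -0.0764, 0.4355]
ee_rot: [3.141, -0.001, 0.235]
force: [0.4, -0.3, 0.6]
width: 0.999
finger_force: 0.0
```

Run:
```python
from h import *
w=snap('wrist','w1')
print(proj(w,disc),proj(w,disc-.034*a),proj(w,disc-.034*a+.0185*u))
```

```text
[332.88968177 240.36787125] [332.29533633 203.71171219] [332.89889738 185.73611798]
```

View pics/w1.png

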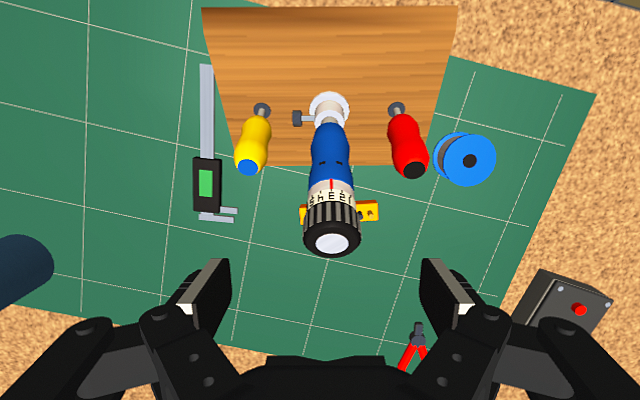

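The wrist view shows the cap disc at (332,243), the index line at (331,185), and the numbers just below it. I'll zoom in on those.

Run:
```python
from h import *
w=load('w1')['image'];c=w[170:262,295:370]
cv2.imwrite('pics/w1c.png',cv2.resize(cv2.rotate(c,cv2.ROTATE_180),None,fx=6.5,fy=6.5,interpolation=cv2.INTER_CUBIC))
g=cv2.cvtColor(w[215:265,300:365],cv2.COLOR_BGR2GRAY)
n,l,st,ce=cv2.connectedComponentsWithStats((g>170).astype('uint8'))
print([(s[4],ce[i]+[300,215]) for i,s in enumerate(st) if s[4]>80])
h=cv2.cvtColor(w[170:200,310:350],cv2.COLOR_BGR2HSV);m=((h[...,0]<8)|(h[...,0]>172))&(h[...,1]>150)&(h[...,2]>120);y,x=np.where(m);print(x.mean()+310,y.min()+170,y.max()+170)
```

```text
[(np.int32(2667), array([332.30183727, 238.93625797])), (np.int32(506), array([331.61067194, 243.12055336]))]
331.0 179 188
```

View pics/w1c.png

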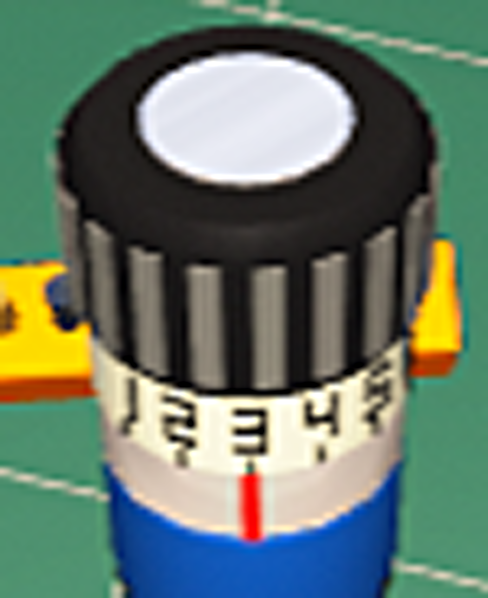

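The 3 is on the index line, so the cap needs +72° clockwise. I'll refine the disc position using the wrist view and plan the grasp.

Run:
```python
from h import *
s=load('s0');t=load('t0');k=400/90;w=load('w1')
X,e=tri([ray(s,(280+130.5/k,200+73/k)),ray(t,(300+238/k,110+256/k)),ray(w,(331.6,243.1)),ray(w,(331.6,243.1))]);print(X,e)
open('h.py','a').write(f"disc=np.array({X.round(4).tolist()});grip=disc-.011*a\n")
g=X-.011*a
print(proj(w,X-.034*a+.0185*u),'vs 331,179')
delta(g+(.155+.12)*a,Rt(-40))
```

```text
[ 0.65593427 -0.08325606  0.20526539] [np.float64(0.001700386598477305), np.float64(0.0010217806528876109), np.float64(0.0008725918769513127), np.float64(0.0008725918769513127)]
[332.34045664 187.07658321] vs 331,179
xyz [-0.2432  0.0046  0.0027] dr [-0.094   0.0434 -0.35  ]
```

Emit:
arm_command(
  xyz=[
    [-0.243,0.005,0.003],
    [-0.243,0.005,0.003],
    [-0.243,0.005,0.003],
    [-0.243,0.005,0.003],
    [-0.243,0.005,0.003],
    [-0.243,0.005,0.003],
    [-0.243,0.005,0.003],
    [-0.243,0.005,0.003],
    [-0.243,0.005,0.003],
    [-0.243,0.005,0.003],
    [-0.243,0.005,0.003],
    [-0.243,0.005,0.003],
  ],
  dr=[
    [-0.094,0.0434,-0.35],
    [-0.094,0.0434,-0.35],
    [-0.094,0.0434,-0.35],
    [-0.094,0.0434,-0.35],
    [-0.094,0.0434,-0.35],
    [-0.094,0.0434,-0.35],
    [-0.094,0.0434,-0.35],
    [-0.094,0.0434,-0.35],
    [-0.094,0.0434,-0.35],
    [-0.094,0.0434,-0.35],
    [-0.094,0.0434,-0.35],
    [-0.094,0.0434,-0.35],
  ],
  jaw=[1,1,1,1,1,1,1,1,1,1,1,1],
)

```text
clock: 3.4
tool_pos: [0.5272, -0.1127, 0.4338]
ee_rot: [2.731, 0.192, 1.959]
force: [-0.4, -0.2, -0.2]
width: 0.999
finger_force: 0.0
```

Run:
```python
from h import *
print(arm.get_obs()['qpos']);delta(grip+(.155+.12)*a,Rt(-40))
```

```text
[-0.31209901 -0.26161748  1.54169296  0.12504992  1.42830067 -0.7312383 ]
xyz [-0.0006 -0.     -0.0002] dr [-0.02    0.0095 -0.0743]
```

Emit:
arm_command(
  xyz=[
    [0,0,0],
    [0,0,0],
    [0,0,0],
    [0,0,0],
    [0,0,0],
  ],
  dr=[
    [-0.02,0.0095,-0.0743],
    [-0.02,0.0095,-0.0743],
    [-0.02,0.0095,-0.0743],
    [-0.02,0.0095,-0.0743],
    [-0.02,0.0095,-0.0743],
  ],
  jaw=[1,1,1,1,1],
)

```text
clock: 3.9
tool_pos: [0.5273, -0.1131, 0.4336]
ee_rot: [2.725, 0.325, 2.419]
force: [0.6, -0.8, -0.1]
width: 1.002
finger_force: 0.0
```

Run:
```python
from h import *
w=snap('wrist','w2')
print(arm.get_obs()['qpos']);delta(grip+.155*a,Rt(-40))
print(proj(w,disc),proj(w,disc-.034*a))
i=w['image'];p=proj(w,disc).astype(int)
g=cv2.cvtColor(i,cv2.COLOR_BGR2HSV);m=((g[...,1]<50)&(g[...,2]>170)).astype('uint8')
n,l,st,ce=cv2.connectedComponentsWithStats(m)
print([(s[4],ce[k]) for k,s in enumerate(st) if s[4]>60 and np.linalg.norm(ce[k]-p)<60])
```

```text
[-0.36003076 -0.27085312  1.55964136  0.2818025   1.41142522 -1.25831274]
xyz [1.000e-04 8.000e-04 1.994e-01] dr [-0.0004  0.0001 -0.0013]
[325.7765115  209.20846817] [325.79205694 197.24956838]
[(np.int32(250044), array([318.31978372, 199.48678633])), (np.int32(305), array([326.49508197, 159.10163934])), (np.int32(631), array([324.05546751, 207.3518225 ])), (np.int32(65), array([354.2       , 252.06153846]))]
```

View pics/w2.png

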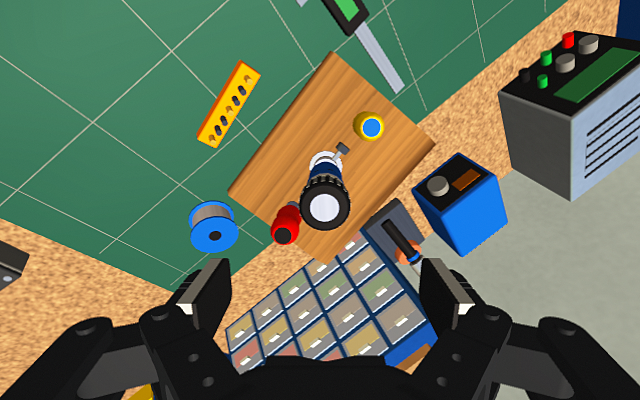

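The disc is at (324,207) against a predicted (326,209), about 1 mm off. Moving in and closing.

Emit:
arm_command(
  xyz=[
    [0.001,0,0.06],
    [0.001,0,0.12],
    [0.001,0,0.17],
    [0.001,0,0.199],
    [0.001,0,0.199],
    [0.001,0,0.199],
    [0.001,0,0.199],
    [0.001,0,0.199],
    [0.001,0,0.199],
    [0.001,0,0.199],
    [0.001,0,0.199],
    [0.001,0,0.199],
  ],
  dr=[
    [0,0,-0.001],
    [0,0,-0.001],
    [0,0,-0.001],
    [0,0,-0.001],
    [0,0,-0.001],
    [0,0,-0.001],
    [0,0,-0.001],
    [0,0,-0.001],
    [0,0,-0.001],
    [0,0,-0.001],
    [0,0,-0.001],
    [0,0,-0.001],
  ],
  jaw=[1,1,1,1,1,0.3,0.3,0.3,0.3,0.3,0.3,0.3],
)

```text
clock: 5.15
tool_pos: [0.5848, -0.1006, 0.3317]
ee_rot: [2.727, 0.329, 2.423]
force: [-5.1, -0.8, 4.4]
width: 0.449
finger_force: 59.8
```

Run:
```python
from h import *
w=snap('scene','s1');o=arm.get_obs();print(o['force'],o['wrist_torque'],o['finger_force'],o['width']*85);delta(grip+.155*a,Rt(-40))
```

```text
[-6.05098704 -1.33425242  3.78270507] [-0.21415093  0.69220884  0.03425472] 59.77955460548401 38.21141710328487
xyz [0.001  0.0012 0.0033] dr [-0.0004  0.0004 -0.0004]
```

Emit:
arm_command(
  xyz=[
    [0,0,-0.004],
    [0,0,-0.008],
    [0,0,-0.012],
    [0,0,-0.015],
    [0,0,-0.016],
    [0,0,-0.016],
  ],
  dr=[
    [0,0,0],
    [0,0,0],
    [0,0,0],
    [0,0,0],
    [0,0,0],
    [0,0,0],
  ],
  jaw=[0.3,0.3,0.3,0.3,0.3,0.3],
)

```text
clock: 5.8
tool_pos: [0.5809, -0.1016, 0.3383]
ee_rot: [2.726, 0.328, 2.422]
force: [5.2, -2.9, -1.9]
width: 0.445
finger_force: 61.0
```

Run:
```python
from h import *
o=arm.get_obs();print(o['force'],'out',o['force']@a,o['wrist_torque'],o['finger_force'],o['width']*85);delta(grip+.155*a,Rt(-40))
c=snap('scene','s2')['image'][190:260,270:360];w=snap('wrist','w3')
cv2.imwrite('pics/s2c.png',np.hstack([cv2.resize(c,(400,311),interpolation=cv2.INTER_CUBIC),cv2.resize(w['image'][100:350,160:480],(398,311))]))
```

```text
[ 5.18955808 -2.88145205 -1.92962815] out -3.8752891779900507 [-0.30979219 -0.2921512  -0.24883283] 60.970072746276855 37.808714745667984
xyz [0.0009 0.0016 0.0163] dr [-0.0004  0.0004 -0.0005]
```

View pics/s2c.png

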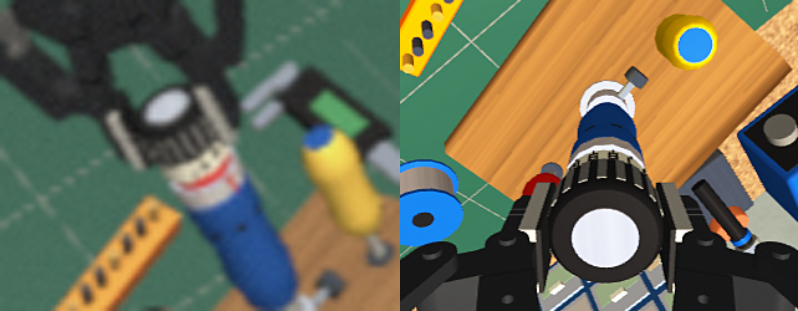

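The red band is bared under the skirt, visible at crop (212,180). Outward travel is about 7.8 mm with friction-level force only, so I'll pull on to the stop.

Emit:
arm_command(
  xyz=[
    [0,0,-0.002],
    [0,0,-0.004],
    [0,0,-0.004],
  ],
  dr=[
    [0,0,0],
    [0,0,0],
    [0,0,0],
  ],
  jaw=[0.3,0.3,0.3],
)

```text
clock: 6.2
tool_pos: [0.5804, -0.1017, 0.3386]
ee_rot: [2.725, 0.328, 2.421]
force: [16.7, -1.5, -9.8]
width: 0.449
finger_force: 63.1
```

Run:
```python
from h import *
o=arm.get_obs();print(o['force'],'out',o['force']@a,o['wrist_torque']@-a,o['finger_force']);delta(grip+.155*a,Rt(-40))
```

```text
[16.74089902 -1.50709251 -9.83556496] out -16.50425352595856 -0.010474300413002588 63.09764385223389
xyz [0.0007 0.0019 0.0172] dr [-0.0003  0.0004 -0.0006]
```

At the stop (16 N). Turning +72° (3 clicks).

Emit:
arm_command(
  xyz=[
    [0,0,0.002],
    [0,0,0.002],
    [0,0,0.002],
    [0,0,0.002],
    [0,0,0.002],
    [0,0,0.002],
    [0,0,0.002],
    [0,0,0.002],
    [0,0,0.002],
    [0,0,0.002],
    [0,0,0.002],
    [0,0,0.002],
  ],
  dr=[
    [0,0,0.02],
    [0,0,0.04],
    [0,0,0.06],
    [0,0,0.08],
    [0,0,0.1],
    [0,0,0.12],
    [0,0,0.14],
    [0,0,0.16],
    [0,0,0.18],
    [0,0,0.2],
    [0,0,0.2],
    [0,0,0.2],
  ],
  jaw=[0.3,0.3,0.3,0.3,0.3,0.3,0.3,0.3,0.3,0.3,0.3,0.3],
)

```text
clock: 7.4
tool_pos: [0.5799, -0.1019, 0.3382]
ee_rot: [2.688, -0.264, 1.3]
force: [3.4, -4.2, -4.9]
width: 0.45
finger_force: 64.1
```

Run:
```python
from h import *
o=arm.get_obs();print(o['force'],'out',o['force']@a,o['wrist_torque']@-a,o['finger_force'],o['qpos']);delta(grip+.155*a,Rt(32))
w=snap('wrist','w4')
p=proj(w,disc).astype(int)
c=w['image'][100:350,160:480]
cv2.imwrite('pics/w4c.png',cv2.resize(c,(768,600),interpolation=cv2.INTER_CUBIC))
```

```text
[ 3.35391888 -4.23540236 -4.88843036] out -5.391104840742598 0.018627356003430677 64.10725593566895 [-0.30276924 -0.14363119  1.61788256  0.26819021  1.21846846 -0.00560383]
xyz [0.0027 0.0009 0.017 ] dr [-0.0002  0.0007 -0.    ]
```

View pics/w4c.png

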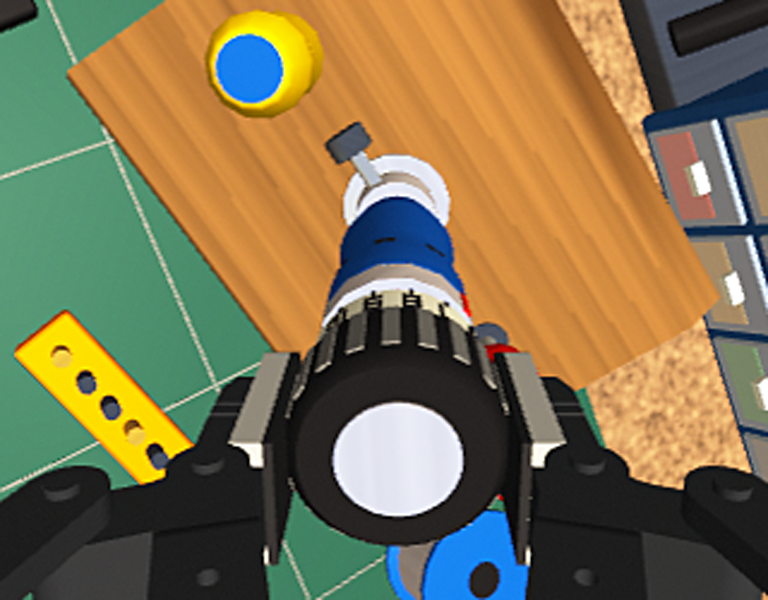

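The cap turned with the gripper, and axial torque is near zero, as it should be on a click. Pushing home.

Emit:
arm_command(
  xyz=[
    [0,0,0.004],
    [0,0,0.008],
    [0,0,0.012],
    [0,0,0.016],
    [0,0,0.019],
    [0,0,0.021],
    [0,0,0.021],
  ],
  dr=[
    [0,0,0],
    [0,0,0],
    [0,0,0],
    [0,0,0],
    [0,0,0],
    [0,0,0],
    [0,0,0],
  ],
  jaw=[0.3,0.3,0.3,0.3,0.3,0.3,0.3],
)

```text
clock: 8.15
tool_pos: [0.5844, -0.1008, 0.3312]
ee_rot: [2.689, -0.263, 1.301]
force: [-25.5, -5.3, 14.1]
width: 0.444
finger_force: 67.1
```

Run:
```python
from h import *
o=arm.get_obs();print(o['force'],'out',o['force']@a,o['wrist_torque']@-a,o['finger_force']);delta(grip+.155*a,Rt(32))
```

```text
[-25.45799268  -5.25519893  14.0714085 ] out 25.180031487757777 0.035311696749816796 67.10023999214172
xyz [0.0021 0.0003 0.0031] dr [-0.0003  0.0009  0.0002]
```

It's home, with 25 N against the stop. Release, then back off along the axis.

Emit:
arm_command(
  xyz=[
    [0,0,0],
    [0,0,0],
    [0,0,0],
    [0,0,0],
    [0,0,0],
    [0,0,-0.05],
    [0,0,-0.1],
    [0,0,-0.16],
    [0,0,-0.22],
    [0,0,-0.22],
  ],
  dr=[
    [0,0,0],
    [0,0,0],
    [0,0,0],
    [0,0,0],
    [0,0,0],
    [0,0,0],
    [0,0,0],
    [0,0,0],
    [0,0,0],
    [0,0,0],
  ],
  jaw=[1,1,1,1,1,1,1,1,1,1],
)

```text
clock: 9.15
tool_pos: [0.5207, -0.1145, 0.4493]
ee_rot: [2.677, -0.267, 1.301]
force: [-0.1, 0.5, 0.5]
width: 0.998
finger_force: 0.0
```

Run:
```python
from h import *
xh=np.array([np.cos(yaw),np.sin(yaw),0]);z=np.array([0,0,-1.])
delta(np.array([.669,-.08,.435]),R.from_matrix(np.c_[xh,np.cross(z,xh),z]))
```

```text
xyz [0.1108 0.1745 0.149 ] dr [ 0.0437 -0.0765  0.1568]
```

Returning to the viewing pose to check.

Emit:
arm_command(
  xyz=[
    [0.111,0.174,0.149],
    [0.111,0.174,0.149],
    [0.111,0.174,0.149],
    [0.111,0.174,0.149],
    [0.111,0.174,0.149],
    [0.111,0.174,0.149],
    [0.111,0.174,0.149],
    [0.111,0.174,0.149],
    [0.111,0.174,0.149],
    [0.111,0.174,0.149],
  ],
  dr=[
    [0.044,-0.0765,0.157],
    [0.044,-0.0765,0.157],
    [0.044,-0.0765,0.157],
    [0.044,-0.0765,0.157],
    [0.044,-0.0765,0.157],
    [0.044,-0.0765,0.157],
    [0.044,-0.0765,0.157],
    [0.044,-0.0765,0.157],
    [0.044,-0.0765,0.157],
    [0.044,-0.0765,0.157],
  ],
  jaw=[1,1,1,1,1,1,1,1,1,1],
)

```text
clock: 10.15
tool_pos: [0.6704, -0.0795, 0.4255]
ee_rot: [-3.134, 0.01, 0.229]
force: [0.1, 0.1, 0.7]
width: 1.001
finger_force: 0.0
```

Run:
```python
from h import *
w=snap('wrist','w5');x,y=proj(w,disc-.02*a).astype(int)
f=lambda c:cv2.resize(cv2.rotate(c,cv2.ROTATE_180),(390,480),interpolation=cv2.INTER_CUBIC)
cv2.imwrite('pics/w5c.png',np.hstack([f(load('w1')['image'][170:262,295:370]),f(w['image'][y-52:y+40,x-37:x+38])]))
```

```text
(no output)
```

View pics/w5c.png

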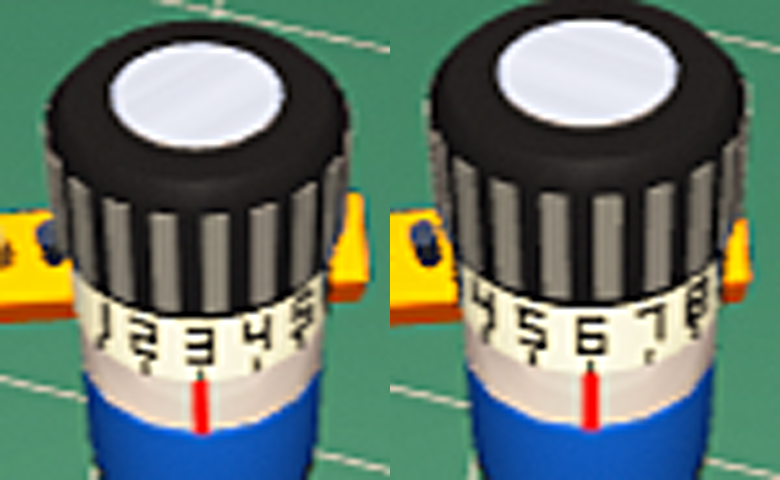

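The 6 sits on the red index line at (590,370), the cap is home and no red band shows. The gripper is clear, so I'm handing in.

```bash
python3 -c "
from workcell import arm
print(arm.job_done())"
```

```text
the job is handed in; nothing more can be done
None
```

I pulled the cap out to its stop, turned it from 3 to 6, pushed it home and let go; the last wrist picture shows 6 on the red line with no red band, and I handed the job in at about 10 s on the clock, with no verdict returned.

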